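# Screw the lid onto the seasoning canister

### The job

Close the open steel seasoning canister with its loose black lid, which stands on the counter: set the lid level on the neck, turn it back (anticlockwise seen from above) until you feel it drop into the thread, then screw it forward (clockwise) until it is fully home against its stop, and let go. Do not force it at any time: when it comes up hard against something, stop turning or pressing. Leave the closed canister, the pan, the bowl and the spoon where they are.

Things in the scene. Friction and masses are not known exactly. Their poses are not given: they have to be found in the camera images.
- canister: Open canister: plain steel cylinder 100 mm across, 90 mm high to its shoulder, its 130 mm square, 4 mm thick foot bolted down: it neither slides nor turns. Origin: centre of its underside, z up. The neck on the shoulder carries 3 equal quick-thread tracks 120 degrees apart. How far round they start differs every time, is NOT told by this pose and must be felt.
- neck_top (a point): Centre of the top of the canister's neck, 128 mm above the canister's origin. The neck is 60 mm wide (72 over the thread), 38 mm high; its last 9 mm taper to 48 mm. Each 120 degrees of thread, clockwise from above: a 22 degree gap open at the top, where a lug of the lid can drop in; a rib 90 degrees long with a level top; a stop post 8 degrees wide, 5 mm above the rib.
- thread_entry (a point): On the canister's axis, 99.5 mm above its origin: the lid's origin comes here when it drops into the thread. On the ribs it sits 10 mm higher (on posts 15), is blocked clockwise by the posts and must turn back up to 115 degrees until its lugs meet the gaps. In between (10.5 to 14 mm) it is caught on a post's edge: if it will not turn back, ease it some 6 degrees clockwise into the gap. A stiff hand must feed it down; once down, posts block it anticlockwise.
- home (a point): On the canister's axis, 92.5 mm above its origin: the lid's origin lies here when fully home. Clockwise from the entry, the thread leads the lid 7 mm down over 62 degrees, from 4 degrees past the gap, then runs level for 24 degrees up to a hard stop, 85 to 105 degrees from where it dropped in. Home anywhere on the level part. Play in the thread 1.4 mm up and down, 1 mm sideways.
- lid: Loose black plastic lid, 0.14 to 0.28 kg, standing on its lower edge: a cap 86 mm across, 42 mm high, open below (76 mm across inside, 37 mm deep), with 3 round lugs 5 mm thick inside, 120 degrees apart (one at +x), 5 mm above the lower edge, reaching in to 31 mm from the axis. Origin: centre of the lower edge, z up. Contact with the canister above 120 N counts as forcing it.
- lid_grip (a point): On the lid's axis, 62 mm above its origin: middle of the upper part of its bar grip, 60 mm long (along the lid's x), 18 mm thick (along y), from 42 to 77 mm above the lower edge; pinch it across y from above. The lid turns with under 0.5 N m, pressed down lightly with 3 to 6 N.
- closed_canister: Bystander: a like canister, with its lid already on, 167 mm high, loose. Origin: centre of its underside.
- pan: Bystander: aluminium roasting pan 300 by 220 mm (350 over its two loop handles at +x and -x), 85 mm high. Origin: centre of its underside.
- bowl: Bystander: steel bowl 150 mm across, 60 mm high. Origin: centre of its underside.
- spoon: Bystander: wooden spoon 240 mm long, lying along its x. Origin: middle of its underside.
Not all that is in view belongs to the job. What is shaped like the lid but pink is not meant.

How it is judged:
On the way, in this order (a step that is already met when the one before it is completed fails the run):
1. the lid has been brought level over the neck (horizontal distance between lid and canister below 0.006 m and z of lid in the frame of canister between 0.104 and 0.135 m and angle between lid's own z axis and vertical below 0.12 rad).
2. the lid has dropped into the thread (horizontal distance between lid and canister below 0.004 m and z of lid in the frame of canister between 0.0945 and 0.1025 m and angle between lid's own z axis and vertical below 0.1 rad), for 0.05 s.
At the end, for the whole second after the job is handed in: The lid is screwed fully home on the canister: its lower edge 92.5 mm above the canister's underside (at most 94.2, at least 90 mm), within 4 mm of the canister's axis, level within 0.05 rad, at rest and released (z of lid in the frame of canister between 0.09 and 0.0942 m and horizontal distance between lid and canister below 0.004 m and angle between lid's own z axis and vertical below 0.05 rad and linear speed of lid below 0.01 m/s); the robot touches nothing.
It fails at once if the lid was forced: more than 120 N between lid and canister (contact force between lid and canister above 120 N).
It fails at once if the closed canister was moved more than 30 mm (distance of closed_canister from where it was at the start of the episode above 0.03 m).
It fails at once if the pan was moved more than 30 mm (distance of pan from where it was at the start of the episode above 0.03 m).
It fails at once if the bowl was moved more than 30 mm (distance of bowl from where it was at the start of the episode above 0.03 m).
It fails at once if the spoon was moved more than 30 mm (distance of spoon from where it was at the start of the episode above 0.03 m).
It also fails if it takes over 72 s, if anything falls off the work surface, if the arm or the gripper's body presses on something with over 40 N, if the wrist force passes 120 N, or if a joint passes its speed limit or range.

### The arm

A 6-joint arm with a two-finger parallel gripper is mounted at the origin on the work surface. World frame = base frame: x ahead of the robot, y to its left, z up, the work surface at z = 0. Lengths are in m, angles in rad, forces in N, time in s.
With the tool pointing down it reaches from about 0.225 to 0.875 m from the base axis. Payload 3.4 kg.
Tool frame: the origin (TCP) lies on the centre line of the jaws, within the pads' length; the fingertips stand 19 mm ahead of it and the grasp point (between the pads) is the TCP (nose_length is the distance from the TCP to the fingertips, in m); z points along the fingers, y is the direction in which the jaws open and shut (so a half turn about z gives the same grasp; the last joint's range is limited). The gripper opens to 85 mm and grips with 20 to 120 N. Pads are 22 mm wide; open, the fingers measure 114 mm over their backs; the gripper's body (76 mm by 85 mm) begins 54 mm behind the grasp point. The pads swing forward as they close: fully open they stand 13 mm farther back than shut.
Start: joints at [-1.437, 0.276, 1.505, -0, 1.361, -0.121], TCP at [0.145, -0.556, 0.25] pointing down, gripper open.
Joint ranges: [-2.89, 2.89], [-0.75, 2.08], [0.22, 2.7], [-1.18, 4.32], [0.11, 2.71], [-2.7, 2.7]. Speed limits (rad/s): [2.57, 2.57, 3.14, 3.14, 3.14, 3.14].

### API

Orientations are given as a unit quaternion [w, x, y, z].
In Python, from rig import * gives the robot as it stands.
- The arm moves only by the shell command python3 -m jog 'ROWS' [OPENING] [FORCE]. ROWS is JSON, one flat list of numbers, 6 for each row, row after row: the shift along the tool's x, y, z in mm, then the turn, a rotation vector about the tool's x, y, z in degrees. In form: [tx, ty, tz, wx, wy, wz, tx, ty, tz, wx, wy, wz, ...]. A call has 1 to 10 rows; each row is the pose to reach, as a shift and turn from the pose commanded when the call began, along the tool's axes at that moment; what a row does not reach only later rows make up. A row lasts 1/8 s, in which the tool goes at most 62.5 mm and 10.7 degrees, less where a joint would pass 70% of its speed; a pose out of reach is approached as far as the arm can. A call with a gripper value outside its range is refused whole. OPENING is the closure, from 0 (fully open) to 1 (shut), set as the call begins (- or left out, the last holds). The fingers move at their own pace and stop on an object; FORCE is the grip in N (left out, the last holds). Time passes only in rows, so rows that repeat a pose let the fingers close. It gives the time, the measured TCP pose, the force and the opening at its end, in the units of the state.
- get_state(): the state, without advancing time (a new reading comes with each control period).
- get_image(name): name is "scene" or "top" or "wrist"; returns a dict with "frame" (400x640x3 uint8, red, green, blue), "camera_matrix" (3x3 intrinsics, pixels), "rvec" (rotation vector, rad) and "tvec" (3), from world to camera coordinates, as OpenCV has them. Camera axes: x right, y down, z forward; pixel columns grow to the right and rows downward; lengths in m; the calibration is good to about 2 mm. A picture is of the moment at which its call begins. There is no depth.
- sign_off(): hands the job in, once; it reports no verdict.
The state is a dict: "clock": time; "qpos": joint angles; "qd": joint speeds; "effort": joint torques, N m; "position": TCP position; "ee_rot": TCP orientation; "contact_force": force on the tool from outside, world axes, zero at the start; "moment": the same for the moment, N m; "width": finger opening in m.
Only numpy, scipy, OpenCV 4.12 (cv2) and the standard library are available. Lean on these libraries where they do the work, as an engineer would, in place of code of your own. Each camera call takes 0.05 s, during which the arm holds its last target.

## Working session

There is one attempt and no reset: what is moved stays moved. The work goes in short steps, Python scripts to look and compute and a shell command to move; the robot and the scene stay as the last step left them, time stands still between calls to the robot, and variables do not carry over. Pictures are saved under pics/ and viewed, and the job is handed in when it is done.

```bash
mkdir -p pics
cat > h.py <<'E'
from rig import *
import numpy as np, cv2
def snap(n,f):
    d=get_image(n); cv2.imwrite('pics/'+f+'.png',d['frame'][:,:,::-1]); np.savez('pics/'+f,K=d['camera_matrix'],r=d['rvec'],t=d['tvec'],f=d['frame']); return d
def ray(f,u,v):
    d=np.load('pics/'+f+'.npz'); R=cv2.Rodrigues(d['r'])[0]; t=d['t'].reshape(3)
    c=-R.T@t; w=R.T@np.linalg.inv(d['K'])@np.array([u,v,1.]); return c,w/np.linalg.norm(w)
def atz(f,u,v,z):
    c,w=ray(f,u,v); return c+w*(z-c[2])/w[2]
def proj(f,P):
    d=np.load('pics/'+f+'.npz'); return cv2.projectPoints(np.array(P,float).reshape(-1,3),d['r'],d['t'],d['K'],None)[0].reshape(-1,2)
def crop(f,x0,y0,x1,y1,s,o):
    im=cv2.imread('pics/'+f+'.png')[y0:y1,x0:x1]; cv2.imwrite('pics/'+o+'.png',cv2.resize(im,None,fx=s,fy=s,interpolation=cv2.INTER_CUBIC))
E
python3 - <<'E'
from h import *
s=get_state(); print(s)
for n in('scene','top','wrist'): snap(n,n+'0')
E
```

```text
{'clock': 0.0, 'qpos': array([-1.43699719e+00,  2.76584833e-01,  1.50615586e+00, -2.31420491e-05,
        1.36069297e+00, -1.21009390e-01]), 'qd': array([-0.00022937, -0.00116825,  0.00134132,  0.00064102, -0.00140056,
        0.00209911]), 'effort': array([-8.00860180e-04, -4.16782844e+01, -2.45808560e+01, -4.07461230e-04,
        1.10542215e-02,  1.87033254e-05]), 'position': array([ 0.14484866, -0.5559348 ,  0.24943642]), 'ee_rot': array([-9.20411352e-04,  9.91894320e-01,  1.27062227e-01, -1.72005719e-05]), 'contact_force': array([ 0.0164865 , -0.25723402, -0.08994535]), 'moment': array([-0.01965094, -0.04790348,  0.0312741 ]), 'width': 0.08561811364041291}
```

View pics/scene0.png

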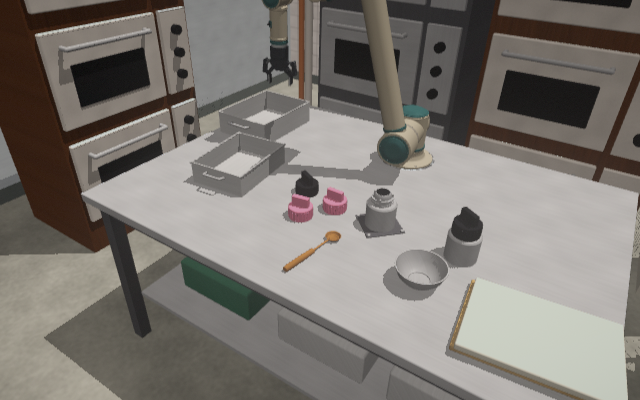

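View pics/top0.png

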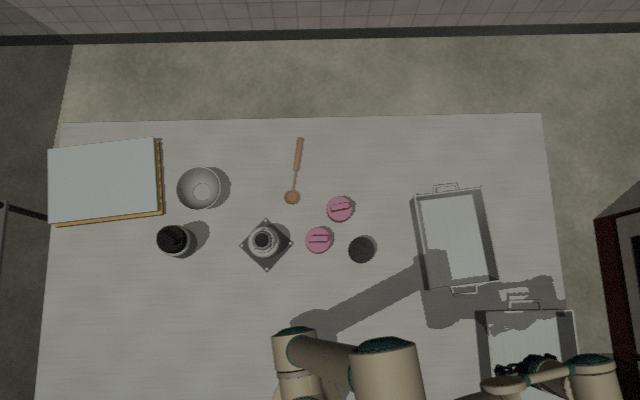

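View pics/wrist0.png

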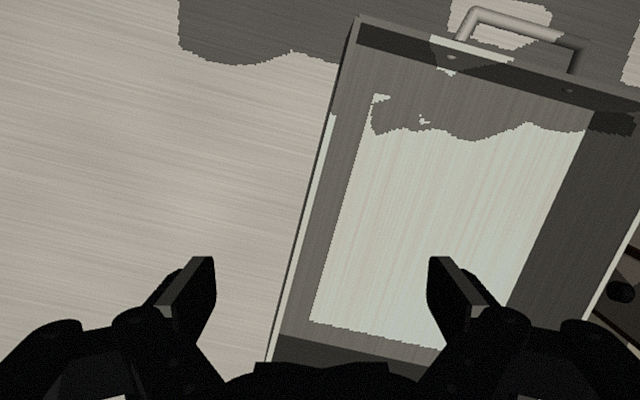

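The black lid is at top (362,249) and scene (307,186). It could be confused with the pink lids at top (340,208) and (318,239), or with the closed canister's fitted lid at (173,239). By the description the loose black one is meant. The open canister is at top (265,240), and the pans are on the right.

Run:
```python
from h import *
crop('top0',330,215,400,285,8,'c1');crop('top0',235,210,300,275,8,'c2');crop('scene0',280,165,330,205,14,'c3');crop('scene0',350,180,410,240,9,'c4')
print(atz('top0',361,249,.06),atz('top0',264,239,.128),atz('top0',318,239,.06),atz('top0',340,208,.06),atz('top0',174,239,.14))
```

```text
[ 0.47212655 -0.18675993  0.06      ] [0.50287488 0.11483936 0.128     ] [ 0.5073431  -0.05038098  0.06      ] [ 0.60684317 -0.12431162  0.06      ] [0.50769858 0.38560003 0.14      ]
```

View pics/c1.png

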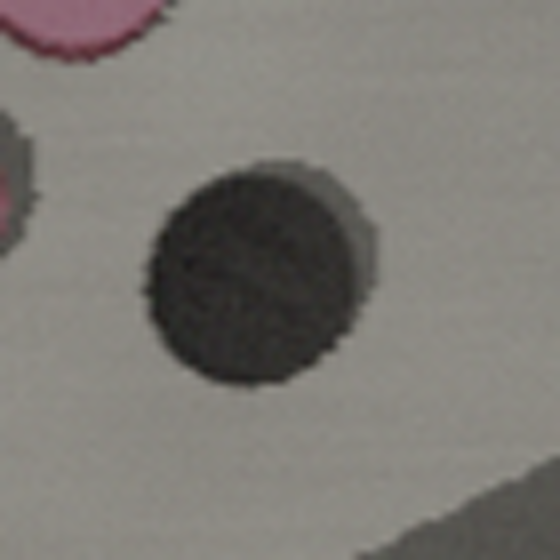

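View pics/c2.png

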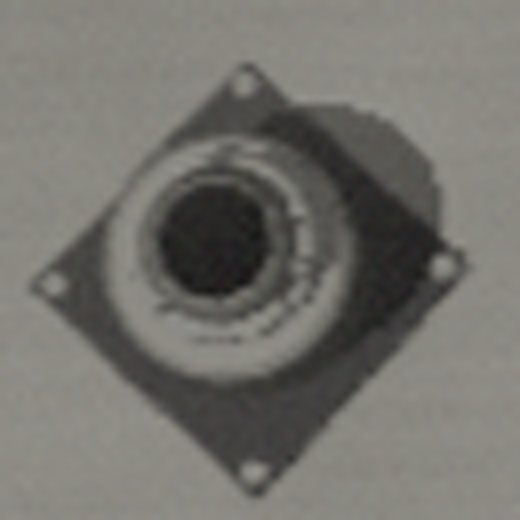

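View pics/c3.png

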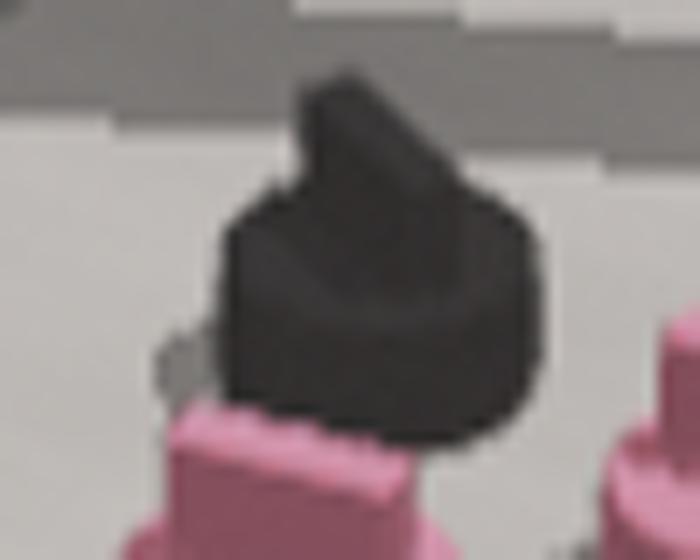

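View pics/c4.png

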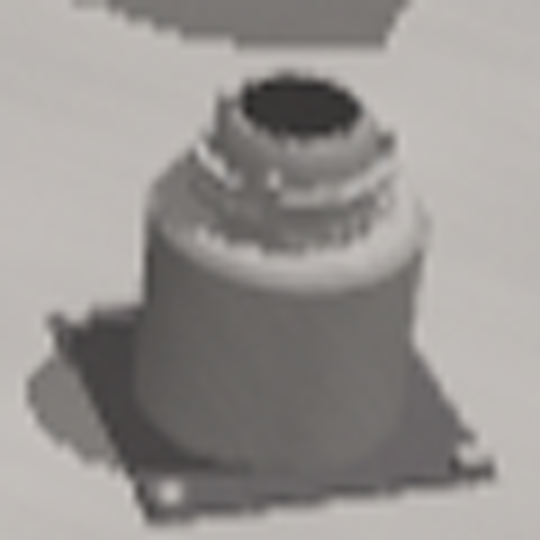

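Run:
```python
from h import *
a=atz('scene0',304.6,170.4,.077);b=atz('scene0',312.1,176.8,.077);print(a,b,np.degrees(np.arctan2(*(b-a)[1::-1])))
B=[(245,85),(52,285),(255,472),(442,265)]
P=[atz('top0',235+u/8-.06,210+v/8-.06,.004) for u,v in B];print(np.array(P),np.mean(P,0))
d=np.load('pics/wrist0.npz');R=cv2.Rodrigues(d['r'])[0];print('cam',-R.T@d['t'].reshape(3),R,d['K'])
from scipy.spatial.transform import Rotation as Ro
s=get_state();q=s['ee_rot'];T=Ro.from_quat(np.r_[q[1:],q[0]]).as_matrix();print(T)
print('shift mm in tool to above lid',T.T@(np.array([.42,-.187,.25])-s['position'])*1000)
print(proj('wrist0',s['position']))
```

```text
[ 0.4563072  -0.21210562  0.077     ] [ 0.47893429 -0.1639012   0.077     ] 64.854697971603
[[0.58044593 0.12383072 0.004     ]
 [0.49818535 0.20400179 0.004     ]
 [0.41927065 0.11981296 0.004     ]
 [0.50274989 0.04200003 0.004     ]] [0.50016295 0.12241138 0.004     ]
cam [ 0.21327271 -0.53749015  0.37392671] [[ 0.2522659  -0.96765551 -0.0021732 ]
 [-0.92990776 -0.24304508  0.27604465]
 [-0.26764431 -0.06761577 -0.96114236]] [[356.78271382   0.         320.89569802]
 [  0.         356.78271382 197.93962543]
 [  0.           0.           1.        ]]
[[ 9.67716515e-01  2.52041071e-01 -2.11204697e-04]
 [ 2.52041120e-01 -9.67715550e-01  1.37374331e-03]
 [ 1.41853666e-04 -1.38262636e-03 -9.99999034e-01]]
shift mm in tool to above lid [ 3.59272525e+02 -2.87806551e+02  8.64507246e-02]
[[323.43291626 284.72842028]]
```

Close crop c1/c3 confirms it: black cap at top (361,249.6) with its bar grip running from scene (304.6,170.4) to (312.1,176.8). I'm moving above it and turning the tool to match the bar.

```bash
python3 -m jog '[40,-27,0,0,0,-5, 81,-55,0,0,0,-10, 122,-82,0,0,0,-15, 163,-110,0,0,0,-20, 204,-137,0,0,0,-25, 245,-165,0,0,0,-30, 286,-192,0,0,0,-35, 327,-220,0,0,0,-40, 368,-247,0,0,0,-45, 408,-275,0,0,0,-50]' 0 60
python3 - <<'E'
from h import *
snap('wrist','w1');print(get_state()['position'],get_state()['qpos'])
E
```

```text
clock: 1.4
position: [0.4713, -0.1861, 0.2501]
ee_rot: [0.0, 0.844, 0.536, -0.0]
contact_force: [1.3, -0.2, -0.3]
width: 0.0858
[ 0.47484207 -0.18147487  0.2501209 ] [-0.50665603  0.17433395  1.64300066  0.00699635  1.32310358 -0.07278428]
```

View pics/w1.png

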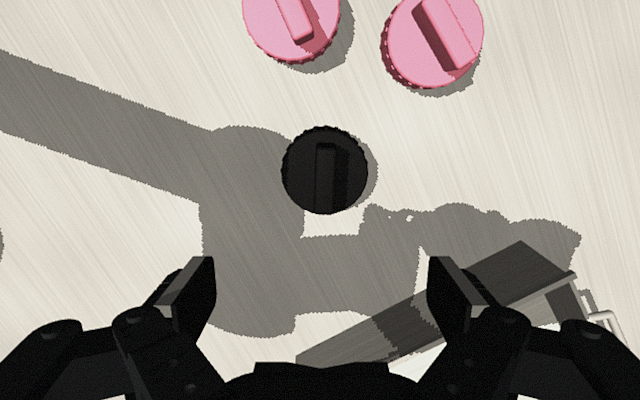

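The black lid is at about (325,170), with its bar vertical in the picture at (327,174). I'll re-take once the arm has settled and zoom in.

```bash
python3 -m jog '[0,0,0,0,0,0,0,0,0,0,0,0]' >/dev/null
python3 - <<'E'
from h import *
snap('wrist','w2');s=get_state();print(s['position'],s['ee_rot'],s['clock'])
im=cv2.imread('pics/w2.png')[100:240,260:400]; im=np.clip(im.astype(float)*2.5,0,255).astype('uint8');cv2.imwrite('pics/c5.png',cv2.resize(im,None,fx=4,fy=4))
E
```

```text
[ 0.46967136 -0.18833018  0.25016376] [-3.94695149e-05  8.45691718e-01  5.33671573e-01 -4.10020945e-04] 1.75
```

View pics/c5.png

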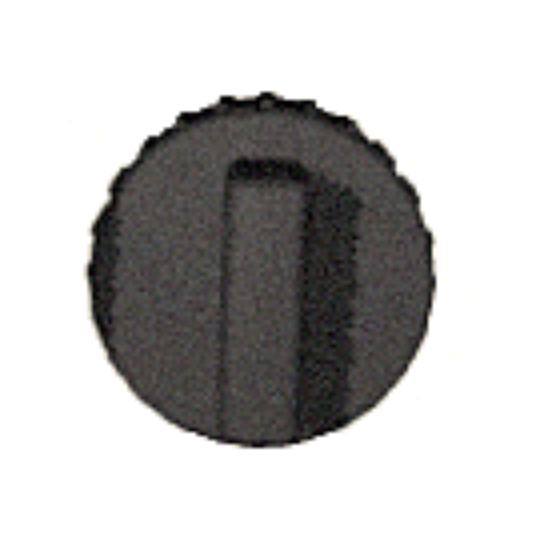

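Run:
```python
from h import *
from scipy.spatial.transform import Rotation as Ro
s=get_state();q=s['ee_rot'];T=Ro.from_quat(np.r_[q[1:],q[0]]).as_matrix()
f=lambda u,v,z:atz('w2',260+u/4-.4,100+v/4-.4,z)
a=f(267,180,.077);b=f(259,440,.077);print(a,b,(a+b)/2,np.linalg.norm(a-b),np.degrees(np.arctan2(*(a-b)[1::-1])))
l,r=f(228,180,.077),f(306,180,.077);print('w',np.linalg.norm(l-r))
print('cap L,R',(f(92,280,.03)+f(434,280,.03))/2)
m=(a+b)/2; print('tool yaw',np.degrees(np.arctan2(T[1,0],T[0,0])))
print(T.T@(np.array([m[0],m[1],.066])-s['position'])*1e3)
```

```text
[ 0.48742688 -0.16111435  0.077     ] [ 0.46167139 -0.21174696  0.077     ] [ 0.47454914 -0.18643065  0.077     ] 0.05680674643691947 63.03874728963937
w 0.016216540352450577
cap L,R [ 0.47403797 -0.18877679  0.03      ]
tool yaw 64.50774670033536
[  3.93389485   3.67825066 184.15940665]
```

The bar's top face spans from (317,145) to (325,210) in the wrist picture. Before grasping, I'll take a quick wrist look at the open canister.

```bash
python3 -m jog '[45,-15,-10,0,0,0,97,-35,-20,0,0,0,150,-55,-30,0,0,0,200,-75,-40,0,0,0,250,-95,-50,0,0,0,292,-106,-50,0,0,0,292,-106,-50,0,0,0,292,-106,-50,0,0,0,292,-106,-50,0,0,0]'
python3 - <<'E'
from h import *
snap('wrist','w3');crop('w3',220,90,420,290,4,'c6');im=cv2.imread('pics/c6.png');cv2.imwrite('pics/c6.png',im[:600])
E
```

```text
clock: 2.88
position: [0.4998, 0.1201, 0.3002]
ee_rot: [0.0, 0.846, 0.533, -0.0]
contact_force: [-0.8, 1.2, -0.2]
width: 0.0856
```

View pics/w3.png

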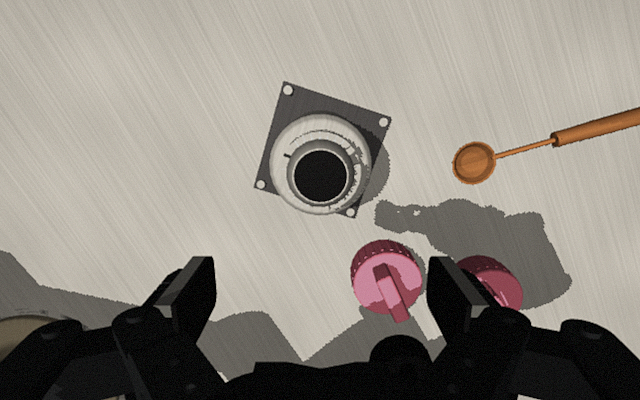

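View pics/c6.png

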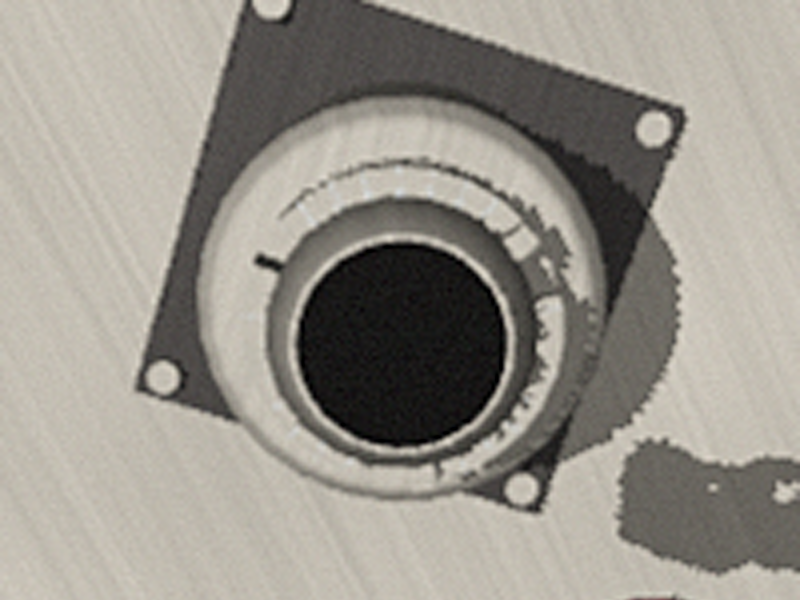

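The neck hole is centred at about (320.7,176.1). The foot bolts are at crop (272,3), (655,129), (522,489) and (163,378).

Run:
```python
from h import *
from scipy.spatial.transform import Rotation as Ro
f=lambda u,v,z:atz('w3',220+u/4-.4,90+v/4-.4,z)
print('neck',f(404,345,.128), 'rad',np.linalg.norm(f(404,345,.128)-f(299,345,.128)))
P=np.array([f(*p,.005) for p in [(272,3),(655,129),(522,489),(163,378)]]);print(P.mean(0),P)
print('shoulder',(f(198,290,.09)+f(605,290,.09))/2)
s=get_state();q=s['ee_rot'];T=Ro.from_quat(np.r_[q[1:],q[0]]).as_matrix()
print(s['position'],T.T@(np.array([.4745,-.1868,.066])-s['position'])*1e3,np.degrees(np.arctan2(T[1,0],T[0,0])))
```

```text
neck [0.50195072 0.12524894 0.128     ] rad 0.022305299311269816
[0.50124643 0.12477584 0.005     ] [[0.49896866 0.20547505 0.005     ]
 [0.58278063 0.12691884 0.005     ]
 [0.50336866 0.04383815 0.005     ]
 [0.41986775 0.1228713  0.005     ]]
shoulder [0.50348949 0.12993758 0.09      ]
[0.49986697 0.12021735 0.30025444] [-287.82632842  109.4580952   234.42101058] 64.46067890000279
```

```bash
python3 -m jog '[-50,20,10,0,0,1.5,-105,42,30,0,0,1.5,-160,64,50,0,0,1.5,-215,85,80,0,0,1.5,-260,100,110,0,0,1.5,-288,109.5,130,0,0,1.5,-288,109.5,150,0,0,1.5,-288,109.5,170,0,0,1.5,-288,109.5,170,0,0,1.5,-288,109.5,170,0,0,1.5]'
python3 - <<'E'
from h import *
snap('wrist','w4');print(get_state()['position'])
im=cv2.imread('pics/w4.png'); im=np.clip(im.astype(float)*2,0,255).astype('uint8');cv2.imwrite('pics/w4b.png',im)
E
```

```text
clock: 4.18
position: [0.4755, -0.1861, 0.131]
ee_rot: [0.001, 0.852, 0.523, 0.0]
contact_force: [-0.8, -0.3, 0.3]
width: 0.0857
[ 0.4757976  -0.1859994   0.13128992]
```

View pics/w4b.png

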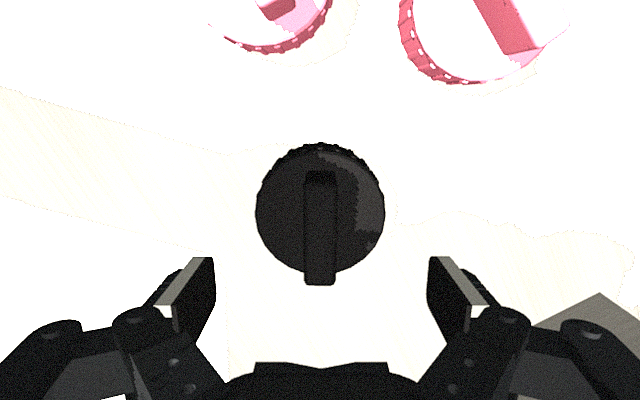

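The lid is centred between the jaws: bar at x≈320, top face from y≈182 to 283, straight in the picture. Next I check its position along the bar.

Run:
```python
from h import *
from scipy.spatial.transform import Rotation as Ro
im=cv2.imread('pics/w4.png')[130:300,240:400]; im=np.clip(im.astype(float)*3.5,0,255).astype('uint8');cv2.imwrite('pics/c7.png',cv2.resize(im,None,fx=3.5,fy=3.5))
s=get_state();q=s['ee_rot'];T=Ro.from_quat(np.r_[q[1:],q[0]]).as_matrix()
p=s['position']
for nm,L in (('top',[(30,9,77),(30,-9,77),(-30,-9,77),(-30,9,77)]),('rim',[(43,0,42),(0,43,42),(0,-43,42),(-43,0,42)])):
    X=[np.r_[p[:2],0]+T@np.array([x,y,0])/1e3+np.array([0,0,z/1e3]) for x,y,z in L];print(nm,proj('w4',X).round(1).tolist())
```

```text
top [[338.8, 179.0], [303.7, 179.0], [305.1, 283.7], [337.3, 283.8]]
rim [[321.1, 144.5], [389.4, 213.0], [252.9, 212.9], [321.1, 274.5]]
```

View pics/c7.png

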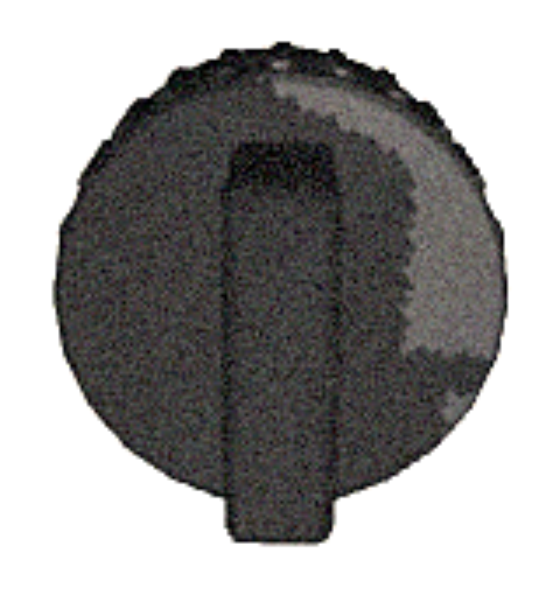

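```bash
python3 -m jog '[-1,0,20,0,0,0,-1,0,40,0,0,0,-1,0,55,0,0,0,-1,0,65,0,0,0,-1,0,65,0,0,0,-1,0,65,0,0,0]' && python3 -m jog '[0,0,0,0,0,0,0,0,0,0,0,0,0,0,0,0,0,0,0,0,0,0,0,0,0,0,0,0,0,0,0,0,0,0,0,0,0,0,0,0,0,0,0,0,0,0,0,0]' 1 60
```

```text
clock: 4.97
position: [0.4753, -0.1865, 0.0658]
ee_rot: [0.001, 0.852, 0.523, 0.0]
contact_force: [1.0, -0.6, 0.2]
width: 0.0853
clock: 5.98
position: [0.475, -0.1864, 0.0656]
ee_rot: [0.0, 0.852, 0.523, 0.0]
contact_force: [0.1, 0.4, 4.3]
width: 0.0172
```

```bash
python3 -m jog '[0,0,-15,0,0,0,0,0,-50,0,0,0,0,0,-100,0,0,0,0,0,-150,0,0,0,0,0,-170,0,0,0,0,0,-170,0,0,0,0,0,-170,0,0,0]'
python3 - <<'E'
from h import *
from scipy.spatial.transform import Rotation as Ro
s=get_state();print(s['contact_force'],s['moment'],s['width'])
q=s['ee_rot'];T=Ro.from_quat(np.r_[q[1:],q[0]]).as_matrix()
print(T.T@(np.array([.5017,.1247,.236])-s['position'])*1e3,T[:,2])
snap('wrist','w5')
im=cv2.imread('pics/w5.png')[130:330,200:440]; im=np.clip(im.astype(float)*3,0,255).astype('uint8');cv2.imwrite('pics/c8.png',cv2.resize(im,None,fx=3,fy=3))
p=s['position']
for nm,L in (('top',[(30,9,11),(30,-9,11),(-30,-9,11),(-30,9,11)]),('rim',[(43,0,-24),(0,43,-24),(0,-43,-24),(-43,0,-24)])):
    X=[p+T@np.array([x,y,-z])/1e3 for x,y,z in L];print(nm,((proj('w5',X)-[200,130])*3).round(1).tolist())
E
```

```text
clock: 6.85
position: [0.4739, -0.1858, 0.234]
ee_rot: [-0.001, 0.852, 0.523, -0.001]
contact_force: [1.4, -0.0, -2.8]
width: 0.0172
[ 1.43103105 -0.02136778 -2.76975686] [ 0.07561494 -0.04349132 -0.04767048] 0.017231259330825602
[ 289.45862154 -115.65257377   -1.64828429] [-0.00246798  0.00127227 -0.99999615]
top [[443.3, 278.7], [283.2, 278.7], [292.7, 720.4], [433.4, 720.5]]
rim [[363.2, 106.2], [646.7, 385.9], [79.6, 385.8], [363.0, 627.5]]
```

View pics/c8.png

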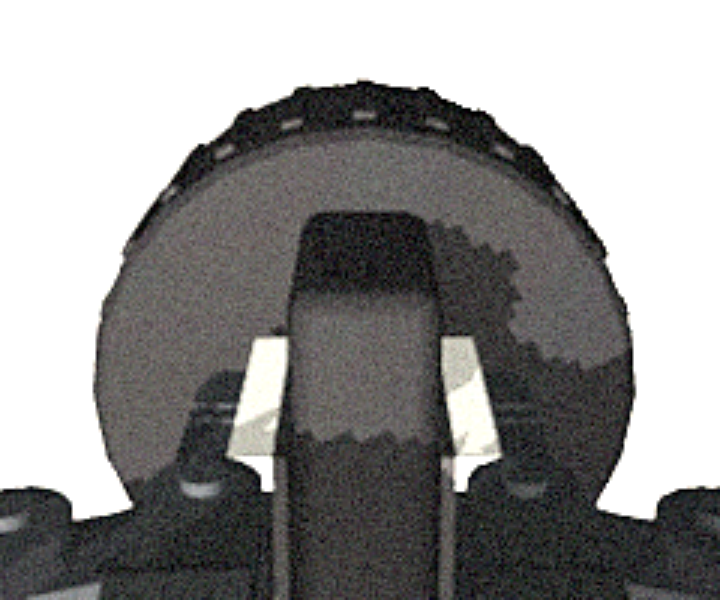

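The lid hangs level, centred sideways and about 1 mm toward tool −x. Carrying it over the neck.

```bash
python3 -m jog '[35,-14,0,0,0,0,75,-30,0,0,0,0,120,-48,0,0,0,0,165,-66,0,0,0,0,210,-84,0,0,0,0,250,-100,0,0,0,0,280,-112,0,0,0,0,290.5,-115.7,0,0,0,0,290.5,-115.7,0,0,0,0,290.5,-115.7,0,0,0,0]'
python3 - <<'E'
from h import *
s=get_state();print(s['position'],s['contact_force'],s['moment'],s['qpos'])
snap('wrist','w6');snap('scene','s6');snap('top','t6');crop('s6',330,140,430,240,6,'c9')
crop('t6',225,195,305,275,7,'c10')
E
```

```text
clock: 8.15
position: [0.5029, 0.124, 0.2348]
ee_rot: [0.0, 0.852, 0.523, -0.001]
contact_force: [-0.1, -0.1, -3.0]
width: 0.0171
[0.50285986 0.12399974 0.23476282] [-0.09904916 -0.12221526 -3.01602665] [-0.00703681  0.05238764 -0.0090841 ] [ 1.08002226e-01  2.00451340e-01  1.64830450e+00 -9.84511297e-04
  1.29413400e+00  5.78663303e-01]
```

View pics/c9.png

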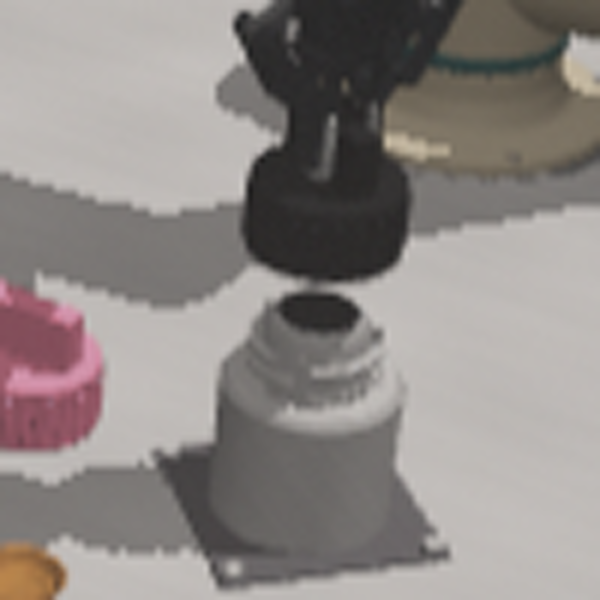

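View pics/w6.png

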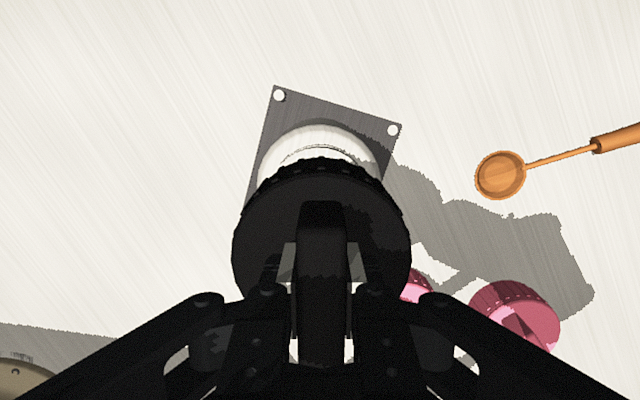

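Run:
```python
from h import *
p=[.502,.125]
for z in(.128,.169,.19,.211): print(z,proj('s6',[[*p,z]]),(proj('s6',[[*p,z]])-[330,140])*6)
print(proj('s6',[[.512,.125,.128],[.502,.135,.128]]))
print('neck scene',atz('s6',330+320/6-.4,140+311/6-.4,.128), 'shoulder px', (proj('s6',[[*p,.09]])-[330,140])*6,(proj('s6',[[*p,.0]])-[330,140])*6)
```

```text
0.128 [[383.45698301 192.39280236]] [[320.74189807 314.35681418]]
0.169 [[384.7346166  181.34986744]] [[328.40769961 248.09920464]]
0.19 [[385.40422692 175.56224316]] [[332.42536153 213.37345895]]
0.211 [[386.08446582 169.68275315]] [[336.50679494 178.09651888]]
[[382.05132264 193.76294457]
 [386.28596431 193.35896029]]
neck scene [0.49774602 0.12102734 0.128     ] shoulder px [[313.83985616 374.01304136]] [[298.22528462 508.9740339 ]]
```

View pics/c10.png

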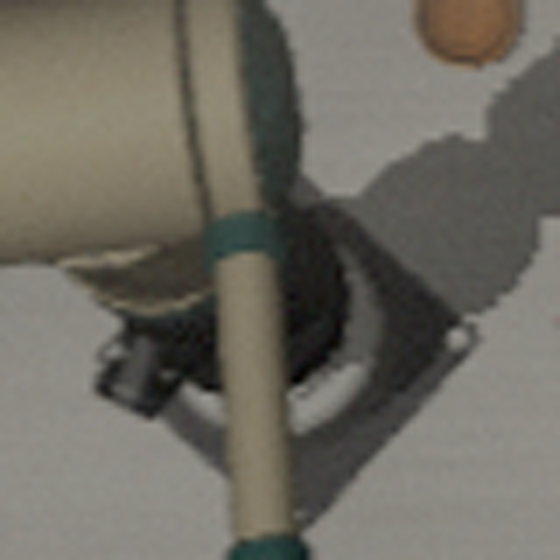

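Lid and neck are aligned to within about 1–2 mm: the lid is at scene crop x≈328 (predicted 328–332) and the neck hole at (320,311) against a predicted (321,314). I'm going down to just above the neck.

```bash
python3 -m jog '[0,0,10,0,0,0,0,0,20,0,0,0,0,0,30,0,0,0,0,0,36,0,0,0,0,0,38,0,0,0,0,0,38,0,0,0]'; python3 -m jog '[0,0,2,0,0,0,0,0,4,0,0,0,0,0,6,0,0,0]';python3 -m jog '[0,0,2,0,0,0,0,0,2,0,0,0]'
```

```text
clock: 9.05
position: [0.5032, 0.1252, 0.1973]
ee_rot: [0.0, 0.852, 0.523, 0.0]
contact_force: [-0.0, 0.3, -2.0]
width: 0.0175
clock: 9.43
position: [0.5032, 0.1251, 0.1912]
ee_rot: [0.0, 0.852, 0.523, 0.0]
contact_force: [0.3, -0.8, -1.6]
width: 0.0171
clock: 9.68
position: [0.503, 0.1251, 0.1891]
ee_rot: [-0.0, 0.852, 0.523, -0.0]
contact_force: [-0.4, 0.1, -3.0]
width: 0.0171
```

```bash
for i in 1; do python3 -m jog '[0,0,1,0,0,0,0,0,2,0,0,0]';python3 -m jog '[0,0,1,0,0,0,0,0,2,0,0,0]';python3 -m jog '[0,0,1,0,0,0,0,0,2,0,0,0]';done | grep -v rot
```

```text
clock: 9.93
position: [0.5032, 0.1251, 0.1873]
contact_force: [0.5, -0.5, -3.5]
width: 0.0174
clock: 10.18
position: [0.5031, 0.1251, 0.1852]
contact_force: [1.0, -0.5, -2.2]
width: 0.017
clock: 10.42
position: [0.5031, 0.1251, 0.1832]
contact_force: [0.4, -0.8, -2.8]
width: 0.0175
```

```bash
(python3 -m jog '[0,0,1,0,0,0,0,0,2,0,0,0]';python3 -m jog '[0,0,1,0,0,0,0,0,1.5,0,0,0]';python3 -m jog '[0,0,1,0,0,0,0,0,1,0,0,0]') | grep -v rot;python3 -c "
from h import *
print(get_state()['moment'])"
```

```text
clock: 10.68
position: [0.5031, 0.1251, 0.1812]
contact_force: [0.1, 0.0, -2.2]
width: 0.0169
clock: 10.92
position: [0.5031, 0.1251, 0.1797]
contact_force: [-0.6, -0.9, -2.8]
width: 0.0171
clock: 11.18
position: [0.5031, 0.1251, 0.1787]
contact_force: [0.6, 0.0, -2.3]
width: 0.0173
[ 0.01352732 -0.00889206 -0.0212358 ]
```

```bash
(python3 -m jog '[0,0,1,0,0,0,0,0,1,0,0,0]';python3 -m jog '[0,0,1,0,0,0,0,0,1,0,0,0]';python3 -m jog '[0,0,1,0,0,0,0,0,1,0,0,0]') | grep -v rot;python3 -c "
from h import *
print(get_state()['moment'])"
```

```text
clock: 11.42
position: [0.503, 0.1251, 0.1777]
contact_force: [0.1, -0.3, -2.3]
width: 0.017
clock: 11.68
position: [0.5031, 0.1251, 0.1767]
contact_force: [-0.0, 0.1, -2.2]
width: 0.0171
clock: 11.92
position: [0.503, 0.1251, 0.1757]
contact_force: [-0.5, 0.5, -2.6]
width: 0.0175
[-0.00491264  0.00821649 -0.02213337]
```

```bash
(python3 -m jog '[0,0,0.5,0,0,0,0,0,0.5,0,0,0]';python3 -m jog '[0,0,0.5,0,0,0,0,0,0.5,0,0,0]') | grep -v rot;python3 -c "
from h import *
print(get_state()['moment'])"
```

```text
clock: 12.18
position: [0.5031, 0.1251, 0.1752]
contact_force: [-1.0, 0.3, -2.7]
width: 0.0171
clock: 12.42
position: [0.5032, 0.1251, 0.175]
contact_force: [0.8, 0.4, -1.6]
width: 0.017
[-0.012453    0.07847341  0.00821068]
```

```bash
(python3 -m jog '[0,0,0.5,0,0,0,0,0,0.5,0,0,0]';python3 -m jog '[0,0,0.3,0,0,0,0,0,0.3,0,0,0]') | grep -v rot;python3 -c "
from h import *
print(get_state()['moment'])"
```

```text
clock: 12.68
position: [0.5032, 0.1251, 0.1748]
contact_force: [-1.7, 0.3, 3.3]
width: 0.0171
clock: 12.92
position: [0.5033, 0.1251, 0.1747]
contact_force: [-1.1, -0.4, 5.1]
width: 0.0172
[ 0.00728062  0.44459172 -0.01313605]
```

The lid is on the ribs: contact came at TCP z≈0.175, about 7 N net with the lid 109 mm up. Now turning back anticlockwise in small steps.

```bash
cat > st.py <<'E'
from h import *
s=get_state();q=s['ee_rot']
from scipy.spatial.transform import Rotation as Ro
T=Ro.from_quat(np.r_[q[1:],q[0]]).as_matrix()
print('t%.2f yaw %.1f pos %s F %s M %s tz %s q6 %.2f'%(s['clock'],np.degrees(np.arctan2(T[1,0],T[0,0])),(s['position']*1e3).round(1),s['contact_force'].round(1),s['moment'].round(2),T[:2,2].round(4),s['qpos'][5]))
E
for i in 1; do python3 -m jog '[0,0,0,0,0,-3,0,0,0,0,0,-5]'>/dev/null; python3 st.py;python3 -m jog '[0,0,0,0,0,-3,0,0,0,0,0,-5]'>/dev/null; python3 st.py; done
```

```text
t13.18 yaw 68.1 pos [503.5 125.9 174.7] F [-1.6  2.   4.5] M [ 0.36  0.34 -0.2 ] tz [0.0013 0.0018] q6 0.49
t13.43 yaw 73.1 pos [503.2 126.1 174.7] F [-2.3  1.6  5.9] M [ 0.38  0.47 -0.25] tz [0.0007 0.0022] q6 0.40
```

```bash
python3 -m jog '[0,0,-0.2,0,0,-3,0,0,-0.2,0,0,-5]'>/dev/null; python3 st.py;python3 -m jog '[0,0,0,0,0,-3,0,0,0,0,0,-5]'>/dev/null; python3 st.py; python3 -m jog '[0,0,0,0,0,-3,0,0,0,0,0,-5]'>/dev/null; python3 st.py
```

```text
t13.68 yaw 78.1 pos [503.1 125.8 174.7] F [-1.8  1.   5.7] M [ 0.33  0.48 -0.23] tz [0.0004 0.0015] q6 0.32
t13.93 yaw 83.1 pos [503.2 125.9 174.7] F [-1.1  2.1  5.5] M [ 0.48  0.43 -0.2 ] tz [0.0004 0.0017] q6 0.23
t14.18 yaw 88.1 pos [503.  126.  174.7] F [-1.9  2.1  5.7] M [ 0.49  0.49 -0.25] tz [0.0002 0.002 ] q6 0.14
```

```bash
python3 -m jog '[0,0,-0.1,0,0,-3,0,0,-0.1,0,0,-5]'>/dev/null; python3 st.py;python3 -m jog '[0,0,0,0,0,-3,0,0,0,0,0,-5]'>/dev/null; python3 st.py; python3 -m jog '[0,0,0,0,0,-3,0,0,0,0,0,-5]'>/dev/null; python3 st.py; python3 -m jog '[0,0,0,0,0,-3,0,0,0,0,0,-5]'>/dev/null; python3 st.py
```

```text
t14.43 yaw 93.1 pos [502.9 126.  174.7] F [-2.9  1.9  5.4] M [ 0.53  0.47 -0.25] tz [-0.0002  0.0019] q6 0.05
t14.68 yaw 98.1 pos [502.7 126.  174.7] F [-2.2  3.   6.3] M [ 0.5   0.58 -0.25] tz [-0.0007  0.0018] q6 -0.03
t14.93 yaw 103.1 pos [502.6 126.1 174.7] F [-2.3  3.5  6.1] M [ 0.52  0.7  -0.23] tz [-0.0009  0.002 ] q6 -0.12
t15.18 yaw 108.1 pos [502.6 126.2 174.4] F [-1.8  3.4  4.4] M [ 0.93  0.63 -0.28] tz [-0.001   0.0023] q6 -0.21
```

```bash
python3 -m jog '[0,0,0,0,0,-1.5,0,0,0,0,0,-3]'>/dev/null; python3 st.py;python3 -m jog '[0,0,0,0,0,-1.5,0,0,0,0,0,-3]'>/dev/null; python3 st.py
```

```text
t15.43 yaw 111.1 pos [502.4 126.  174. ] F [-3.   3.6 -0.2] M [ 0.72  0.67 -0.08] tz [-0.0017  0.0019] q6 -0.26
t15.68 yaw 114.2 pos [502.2 125.5 173.4] F [-3.   4.1 -1.8] M [ 0.92  0.65 -0.18] tz [-0.0025  0.0006] q6 -0.31
```

The press force has gone and z is dropping at yaw 111–114°, so the lugs are at the gaps. Feeding down gently with a small sideways relief.

```bash
python3 -m jog '[0.6,-0.1,0.5,0,0,0,0.6,-0.1,1,0,0,0]'>/dev/null; python3 st.py;python3 -m jog '[0,0,0.5,0,0,0,0,0,1,0,0,0]'>/dev/null; python3 st.py
```

```text
t15.93 yaw 114.1 pos [502.1 125.4 172.9] F [-3.7  2.9  0.7] M [ 0.65  0.95 -0.03] tz [-0.0017 -0.0007] q6 -0.31
t16.18 yaw 114.1 pos [502.1 125.4 172.2] F [-4.4  1.8  2.1] M [0.62 1.09 0.06] tz [-0.0015 -0.0005] q6 -0.31
```

```bash
python3 -m jog '[0.3,-0.6,0.5,0,0,0,0.3,-0.6,1,0,0,0]'>/dev/null; python3 st.py;python3 -m jog '[0,0,0.5,0,0,0,0,0,1,0,0,0]'>/dev/null; python3 st.py
```

```text
t16.43 yaw 114.1 pos [501.9 125.5 171.2] F [-4.5  1.7  1.1] M [ 0.54  0.93 -0.02] tz [-0.0002 -0.0005] q6 -0.31
t16.68 yaw 114.1 pos [502.  125.5 170.2] F [-3.4  1.8  0.8] M [0.44 0.94 0.01] tz [-0.0004 -0.0005] q6 -0.31
```

```bash
python3 -m jog '[0.3,-0.4,0.7,0,0,0,0.3,-0.4,1.5,0,0,0]'>/dev/null; python3 st.py;python3 -m jog '[0,0,0.7,0,0,0,0,0,1.5,0,0,0]'>/dev/null; python3 st.py;python3 -m jog '[0,0,0.5,0,0,0,0,0,1,0,0,0]'>/dev/null; python3 st.py
```

```text
t16.93 yaw 114.1 pos [501.9 125.6 168.7] F [-3.   1.4  0.3] M [0.36 0.7  0.03] tz [ 0.0006 -0.0005] q6 -0.31
t17.18 yaw 114.1 pos [501.9 125.6 167.2] F [-3.4  0.2  0.1] M [0.3  0.68 0.01] tz [ 0.0004 -0.0003] q6 -0.31
t17.43 yaw 114.1 pos [501.9 125.7 166.3] F [-2.4  0.8 -0.3] M [ 0.23  0.6  -0.03] tz [ 0.0004 -0.0003] q6 -0.31
```

```bash
python3 -m jog '[0.2,-0.3,0.5,0,0,0,0.2,-0.3,1,0,0,0]'>/dev/null; python3 st.py;python3 -m jog '[0,0,0.3,0,0,0,0,0,0.5,0,0,0]'>/dev/null; python3 st.py;python3 -m jog '[0,0,0.3,0,0,0,0,0,0.5,0,0,0]'>/dev/null; python3 st.py
```

```text
t17.68 yaw 114.1 pos [501.7 125.7 165.3] F [-0.3  1.5 -1.5] M [0.11 0.35 0.01] tz [ 0.001  -0.0003] q6 -0.31
t17.93 yaw 114.1 pos [501.7 125.7 165. ] F [-0.3  1.   0.5] M [0.05 0.31 0.05] tz [ 0.001  -0.0002] q6 -0.31
t18.18 yaw 114.1 pos [501.7 125.7 164.8] F [-2.5  0.5  4.6] M [-0.01  0.43  0.03] tz [ 0.0011 -0.0002] q6 -0.31
```

Down in the thread: it settled at TCP z≈165, so the lid is about 99.3 mm up. Now turning clockwise and feeding down with the thread.

```bash
python3 -m jog '[0,0,-0.2,0,0,2.5,0,0,-0.2,0,0,5]'>/dev/null; python3 st.py;python3 -m jog '[0,0,0,0,0,2.5,0,0,0,0,0,5]'>/dev/null; python3 st.py;python3 -m jog '[0,0,0,0,0,2.5,0,0,0,0,0,5]'>/dev/null; python3 st.py
```

```text
t18.43 yaw 109.0 pos [501.6 125.7 164.8] F [-0.7  1.3  1.6] M [0.06 0.27 0.12] tz [ 0.0009 -0.0004] q6 -0.22
t18.68 yaw 104.0 pos [501.8 125.7 164.9] F [-0.6  0.3  1.2] M [-0.03  0.12  0.13] tz [ 0.0015 -0.0004] q6 -0.13
t18.93 yaw 99.1 pos [501.8 125.4 164.7] F [-0.7 -1.1 -0.3] M [-0.17  0.18  0.14] tz [ 0.0013 -0.001 ] q6 -0.05
```

```bash
python3 -m jog '[0,0,0.4,0,0,2.5,0,0,0.8,0,0,5]'>/dev/null; python3 st.py;python3 -m jog '[0,0,0.3,0,0,2.5,0,0,0.55,0,0,5]'>/dev/null; python3 st.py
```

```text
t19.18 yaw 94.1 pos [502.  125.4 164.1] F [-0.4 -1.4  1.3] M [-0.22  0.21  0.07] tz [ 0.0019 -0.0011] q6 0.04
t19.43 yaw 89.0 pos [502.1 125.5 163.5] F [-0.5 -0.3  1.6] M [-0.18  0.12  0.1 ] tz [ 0.0021 -0.0008] q6 0.13
```

```bash
python3 -m jog '[0,0,0.3,0,0,2.5,0,0,0.55,0,0,5]'>/dev/null; python3 st.py;python3 -m jog '[0,0,0.3,0,0,2.5,0,0,0.55,0,0,5]'>/dev/null; python3 st.py;python3 -m jog '[0,0,0.3,0,0,2.5,0,0,0.55,0,0,5]'>/dev/null; python3 st.py
```

```text
t19.68 yaw 84.0 pos [502.4 125.5 163. ] F [ 0.4 -1.   1.8] M [-0.18  0.15  0.11] tz [ 0.0027 -0.0009] q6 0.22
t19.93 yaw 79.1 pos [502.4 125.2 162.4] F [ 0.  -1.4  2.7] M [-0.26  0.12  0.06] tz [ 0.0026 -0.0014] q6 0.30
t20.18 yaw 74.1 pos [502.3 125.2 161.9] F [ 0.2 -0.4  1.9] M [-0.31  0.12  0.1 ] tz [ 0.0024 -0.0015] q6 0.39
```

Smooth, with low torque. Continuing.

```bash
for k in 1; do python3 -m jog '[0,0,0.3,0,0,2.5,0,0,0.55,0,0,5]'>/dev/null; python3 st.py;python3 -m jog '[0,0,0.3,0,0,2.5,0,0,0.55,0,0,5]'>/dev/null; python3 st.py;python3 -m jog '[0,0,0.3,0,0,2.5,0,0,0.55,0,0,5]'>/dev/null; python3 st.py; python3 -m jog '[0,0,0.3,0,0,2.5,0,0,0.55,0,0,5]'>/dev/null; python3 st.py;done
```

```text
t20.43 yaw 69.1 pos [502.4 125.1 161.3] F [ 0.8 -1.6  1.1] M [-0.3   0.07  0.1 ] tz [ 0.0026 -0.0016] q6 0.48
t20.68 yaw 64.0 pos [502.4 125.2 160.7] F [ 1.9 -1.2  1.3] M [-0.31  0.04  0.05] tz [ 0.0026 -0.0014] q6 0.56
t20.93 yaw 59.0 pos [502.4 125.1 160.2] F [-0.1 -2.   0.9] M [-0.32  0.09  0.05] tz [ 0.0026 -0.0016] q6 0.65
t21.18 yaw 54.1 pos [502.3 125.1 159.6] F [ 0.8 -1.1  0.7] M [-0.25  0.07  0.06] tz [ 0.0023 -0.0017] q6 0.74
```

```bash
for k in 1; do python3 -m jog '[0,0,0.4,0,0,2.5,0,0,0.7,0,0,5]'>/dev/null; python3 st.py;python3 -m jog '[0,0,0.3,0,0,2.5,0,0,0.6,0,0,5]'>/dev/null; python3 st.py;python3 -m jog '[0,0,0.3,0,0,2.5,0,0,0.5,0,0,5]'>/dev/null; python3 st.py;done
```

```text
t21.43 yaw 49.1 pos [502.3 124.9 159. ] F [-0.5 -1.2  1.3] M [-0.39  0.15  0.1 ] tz [ 0.0023 -0.0021] q6 0.83
t21.68 yaw 44.1 pos [502.2 125.  158.3] F [-0.3 -1.4  1.5] M [-0.28  0.15  0.07] tz [ 0.0021 -0.0018] q6 0.91
t21.93 yaw 39.0 pos [502.1 125.4 157.9] F [-1.  -1.3  1.4] M [-0.11  0.17  0.17] tz [ 0.0019 -0.001 ] q6 1.00
```

Now on the level part. I'll turn on without feeding, watching for the stop.

```bash
for k in 1; do python3 -m jog '[0,0,0.2,0,0,2.5,0,0,0.2,0,0,5]'>/dev/null; python3 st.py;python3 -m jog '[0,0,0,0,0,2,0,0,0,0,0,4]'>/dev/null; python3 st.py;python3 -m jog '[0,0,0,0,0,2,0,0,0,0,0,3]'>/dev/null; python3 st.py;done
```

```text
t22.18 yaw 34.0 pos [502.3 125.5 157.8] F [-0.8  0.4  2.2] M [-0.1   0.1   0.06] tz [ 0.0025 -0.0008] q6 1.09
t22.43 yaw 30.0 pos [502.1 125.7 157.8] F [ 0.5 -0.3  2.5] M [-0.14 -0.04  0.1 ] tz [ 0.0022 -0.0004] q6 1.16
t22.68 yaw 27.0 pos [502.  125.8 157.8] F [ 0.7 -0.6  5.3] M [-0.13 -0.16  0.22] tz [ 0.0019 -0.    ] q6 1.21
```

```bash
for k in 1; do python3 -m jog '[0,0,-0.2,0,0,1.5,0,0,-0.2,0,0,3]'>/dev/null; python3 st.py;python3 -m jog '[0,0,0,0,0,1.5,0,0,0,0,0,3]'>/dev/null; python3 st.py;done
```

```text
t22.93 yaw 24.0 pos [501.8 125.9 157.7] F [ 1.4 -0.4  5.6] M [-0.07 -0.28  0.21] tz [0.0013 0.0001] q6 1.26
t23.18 yaw 21.1 pos [502.7 125.6 157.8] F [ 4.  -0.6  3.1] M [-0.19 -0.79  0.65] tz [ 0.0032 -0.0006] q6 1.31
```

The torque jumped to 0.65 N m after about 93° of turn, so this is the stop. I'll ease back 2°, then release.

```bash
python3 -m jog '[0,0,-0.2,0,0,-1.5,0,0,-0.2,0,0,-2,0,0,-0.2,0,0,-2]'>/dev/null; python3 st.py; python3 -m jog '[0,0,0,0,0,0,0,0,0,0,0,0,0,0,0,0,0,0,0,0,0,0,0,0,0,0,0,0,0,0,0,0,0,0,0,0]' 0 ; python3 st.py
```

```text
t23.55 yaw 23.1 pos [502.  125.8 157.8] F [ 4.4 -0.3  2.3] M [-0.16 -1.05  0.11] tz [0.0015 0.0001] q6 1.28
clock: 24.3
position: [0.5012, 0.1258, 0.1577]
ee_rot: [0.0, 0.98, 0.2, -0.0]
contact_force: [-0.4, -0.2, 0.5]
width: 0.0855
t24.30 yaw 23.1 pos [501.2 125.8 157.7] F [-0.4 -0.2  0.5] M [-0.03  0.04  0.  ] tz [-0.0001 -0.0001] q6 1.28
```

```bash
python3 -m jog '[0,0,-10,0,0,0,0,0,-30,0,0,0,0,0,-60,0,0,0,0,0,-90,0,0,0,0,0,-120,0,0,0,0,0,-120,0,0,0,0,0,-120,0,0,0]'
python3 - <<'E'
from h import *
snap('wrist','w7');snap('scene','s7');crop('s7',330,140,430,240,6,'c11');s=get_state()
im=cv2.imread('pics/w7.png')[100:290,200:440]; im=np.clip(im.astype(float)*2.2,0,255).astype('uint8');cv2.imwrite('pics/c12.png',cv2.resize(im,None,fx=3,fy=3))
E
```

```text
clock: 25.18
position: [0.5008, 0.1258, 0.2773]
ee_rot: [0.0, 0.98, 0.2, -0.0]
contact_force: [-0.4, 0.3, -0.2]
width: 0.0853
```

View pics/c11.png

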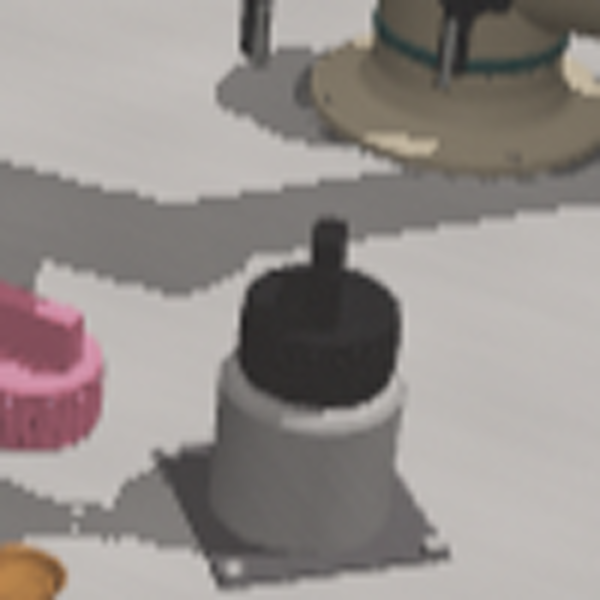

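View pics/c12.png

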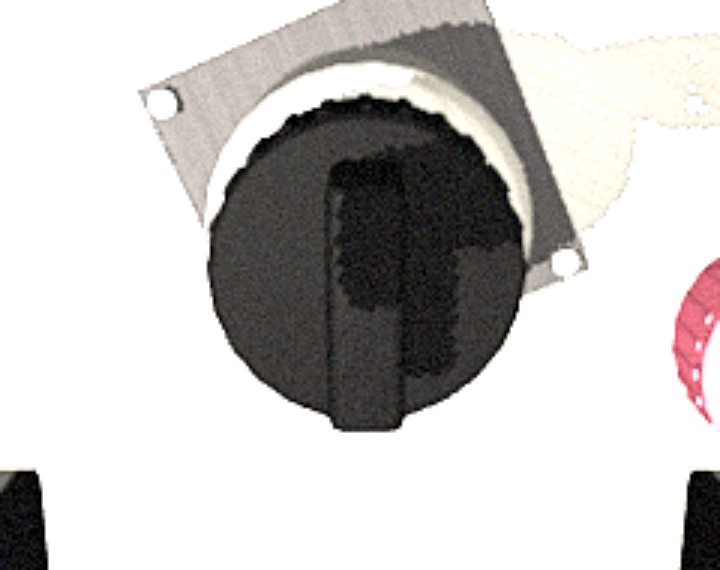

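View pics/s7.png

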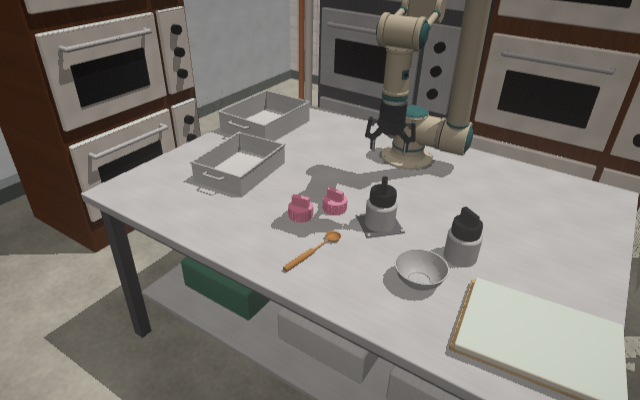

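The lid sits low and level on the shoulder at scene (383,195). Its bar is still in line with the tool, so it didn't slip in the grip. The gripper is clear and the other objects look unmoved.

```bash
python3 -c "
from rig import *
print(sign_off())"
```

```text
the job is handed in; nothing more can be done
None
```

The canister is closed: the black lid is screwed home and let go, and I handed the job in at about 25 s of the 72 s. No verdict was given.

- **Lid on:** I picked up the black lid and set it on the ribs. I turned it back about 50° until the press force vanished, then fed it down about 10 mm to the thread entry.
- **Screwed home:** I turned it clockwise about 93°. It ran down to its lowest level, about 92.2 mm by the arm reading, until the torque jumped from about 0.2 to 0.65 N m at the stop. That is just over the 0.5 N m turning figure. I stopped there, eased the hand back 2° and opened the gripper.
- **Forces:** net press at the wrist readings I took stayed under about 9 N.
- **Last checks:** the final pictures show the lid level and low on the shoulder, its bar still in line with the tool, and the gripper 120 mm clear with no contact force. The closed canister, pan, bowl and spoon look unmoved by eye; I did not measure them.
- **Disagreement:** the cameras placed the neck 2 to 5 mm apart, so I settled the final centring by the sideways force.

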